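# Lay out spare rack-drive sprockets by size

### The job

Lay the four spare chain sprockets out in order of size on the green ledge, hub up, each centred on a mark of its own: the smallest on the red mark at the end of the row, then the next larger on each following mark, so that the largest is farthest from the red one. Do not knock over the grease tin or push it or the wrench aside.

Things in the scene. Friction and masses are not known exactly. Their poses are not given: they have to be found in the camera images.
- sprocket44_hub (a point): centre of the hub of the smallest spare chain sprocket (loose, dark steel): a flat toothed disc 44 mm in diameter and 10 mm thick lying on the bench, with an upright round bright steel hub, 30 mm in diameter and 40 mm tall, rising from its middle (50 mm tall in all). This point is on the hub's axis, 30 mm above the underside and 20 mm below the hub's top; z is up along the hub. About 280 g. Grip it by the hub, fingertips above the disc.
- sprocket60_hub (a point): centre of the hub of the second smallest spare chain sprocket (loose, dark steel): a flat toothed disc 60 mm in diameter and 10 mm thick lying on the bench, with an upright round bright steel hub, 30 mm in diameter and 40 mm tall, rising from its middle (50 mm tall in all). This point is on the hub's axis, 30 mm above the underside and 20 mm below the hub's top; z is up along the hub. About 380 g. Grip it by the hub, fingertips above the disc.
- sprocket76_hub (a point): centre of the hub of the second largest spare chain sprocket (loose, dark steel): a flat toothed disc 76 mm in diameter and 10 mm thick lying on the bench, with an upright round bright steel hub, 30 mm in diameter and 40 mm tall, rising from its middle (50 mm tall in all). This point is on the hub's axis, 30 mm above the underside and 20 mm below the hub's top; z is up along the hub. About 480 g. Grip it by the hub, fingertips above the disc.
- sprocket92_hub (a point): centre of the hub of the largest spare chain sprocket (loose, dark steel): a flat toothed disc 92 mm in diameter and 10 mm thick lying on the bench, with an upright round bright steel hub, 30 mm in diameter and 40 mm tall, rising from its middle (50 mm tall in all). This point is on the hub's axis, 30 mm above the underside and 20 mm below the hub's top; z is up along the hub. About 620 g. Grip it by the hub, fingertips above the disc.
- mark_red: the red painted spot, 64 mm across, flat on the ledge's top face, always at one end of the row of four (either end): the place of the smallest sprocket. Origin at its centre, on the ledge's top. The ledge is a fixed green plate 420 x 130 mm and 12 mm high; the four marks lie 100 mm apart in a straight line along its length; their x axis points across the ledge, y along it
- mark_a: one of the three identical white painted spots, 64 mm across, flat on the ledge's top face in line with the red one; which of the three comes next to the red spot varies. Origin at its centre, on the ledge's top, 12 mm above the bench
- mark_b: one of the three identical white painted spots, 64 mm across, flat on the ledge's top face in line with the red one; which of the three comes next to the red spot varies. Origin at its centre, on the ledge's top, 12 mm above the bench
- mark_c: one of the three identical white painted spots, 64 mm across, flat on the ledge's top face in line with the red one; which of the three comes next to the red spot varies. Origin at its centre, on the ledge's top, 12 mm above the bench
- grease_tin: bystander: closed round grease tin with a yellow band, 72 mm in diameter, 70 mm tall, standing on the bench to the left of the work. Origin at the centre of its underside
- wrench: bystander: steel wrench, 190 mm long, lying on the bench to the right of the work, its length along its own x. Origin on its underside near mid-length
Not all that is in view belongs to the job. Leave any purple look-alike of the part that bears sprocket44_hub alone. What is shaped like the part that bears sprocket92_hub but purple is not meant.

How it is judged:
At the end, for the whole second after the job is handed in: The four sprockets lie flat on the ledge, hub up (within 0.1 rad), released and at rest, each hub's axis within 12 mm of its mark's centre: 44 mm on the red mark, 60 mm on the mark next to it, 76 mm on the third, 92 mm on the mark farthest from the red one (horizontal distance between sprocket44_hub and mark_red below 0.012 m and ((horizontal distance between sprocket60_hub and mark_a below 0.012 m and horizontal distance between mark_a and mark_red between 0.07 and 0.13 m) or (horizontal distance between sprocket60_hub and mark_b below 0.012 m and horizontal distance between mark_b and mark_red between 0.07 and 0.13 m) or (horizontal distance between sprocket60_hub and mark_c below 0.012 m and horizontal distance between mark_c and mark_red between 0.07 and 0.13 m)) and ((horizontal distance between sprocket76_hub and mark_a below 0.012 m and horizontal distance between mark_a and mark_red between 0.17 and 0.23 m) or (horizontal distance between sprocket76_hub and mark_b below 0.012 m and horizontal distance between mark_b and mark_red between 0.17 and 0.23 m) or (horizontal distance between sprocket76_hub and mark_c below 0.012 m and horizontal distance between mark_c and mark_red between 0.17 and 0.23 m)) and ((horizontal distance between sprocket92_hub and mark_a below 0.012 m and horizontal distance between mark_a and mark_red between 0.27 and 0.33 m) or (horizontal distance between sprocket92_hub and mark_b below 0.012 m and horizontal distance between mark_b and mark_red between 0.27 and 0.33 m) or (horizontal distance between sprocket92_hub and mark_c below 0.012 m and horizontal distance between mark_c and mark_red between 0.27 and 0.33 m)) and height (world z) of sprocket44_hub between 0.036 and 0.048 m and angle between each of sprocket44_hub, sprocket60_hub, sprocket76_hub, sprocket92_hub's own z axis and vertical below 0.1 rad and linear speed of each of sprocket44, sprocket60, sprocket76, sprocket92 below 0.01 m/s and angular speed of each of sprocket44, sprocket60, sprocket76, sprocket92 below 0.1 rad/s and height (world z) of sprocket60_hub between 0.036 and 0.048 m and height (world z) of sprocket76_hub between 0.036 and 0.048 m and height (world z) of sprocket92_hub between 0.036 and 0.048 m); the robot touches nothing.
It fails at once if the grease tin is moved more than 30 mm or knocked over (distance of grease_tin from where it was at the start of the episode above 0.03 m or angle between grease_tin's own z axis and vertical above 0.4 rad).
It fails at once if the wrench is moved more than 30 mm or knocked over (distance of wrench from where it was at the start of the episode above 0.03 m or angle between wrench's own z axis and vertical above 0.4 rad).
It also fails if it takes over 96 s, if anything falls off the work surface, if the arm or the gripper's body presses on something with over 40 N, if the wrist force passes 120 N, or if a joint passes its speed limit or range.

### The arm

A 6-joint arm with a two-finger parallel gripper is mounted at the origin on the work surface. World frame = base frame: x ahead of the robot, y to its left, z up, the work surface at z = 0. Lengths are in m, angles in rad, forces in N, time in s.
With the tool pointing down it reaches from about 0.35 to 0.775 m from the base axis. Payload 5.5 kg.
Tool frame: the origin (TCP) lies between the finger pads; the fingertips stand env.nose_length ahead of it and the grasp point (between the pads) lies 8 mm behind it (env.nose_length is the distance from the TCP to the fingertips, in m); z points along the fingers, y is the direction in which the jaws open and shut (so a half turn about z gives the same grasp; the last joint's range is limited). The gripper opens to 85 mm and grips with 20 to 120 N. Pads are 22 mm wide; open, the fingers measure 114 mm over their backs; the gripper's body (76 mm by 85 mm) begins 54 mm behind the grasp point. The pads swing forward as they close: fully open they stand 13 mm farther back than shut.
Start: joints at [-1.46, 0.313, 0.046, 1.304, 0, 1.431], TCP at [0.143, -0.557, 0.242] pointing down, gripper open.
Joint ranges: [-2.76, 2.76], [-0.86, 1.69], [-1.03, 1.26], [-2.2, 2.34], [-1.47, 1.5], [-3.14, 3.14]. Speed limits (rad/s): [2.57, 2.57, 3.14, 3.14, 3.14, 3.14].

### API

Orientations are given as a unit quaternion [w, x, y, z].
In Python, from workcell import env gives the robot as it stands. The module is installed in compiled form; this text tells all that it offers.
- The arm moves only by the shell command python3 -m creep 'ROWS' [FORCE]. ROWS is a JSON object of lists of equal length, an entry for each row: "hand": the finger opening in mm, from 0 to 85.4; "delta_pos": the shift along the tool's x, y, z scaled (see below), a list of three; "turn": the turn about the tool's z scaled (see below). In form: {"hand": [hand, ...], "delta_pos": [[dx, dy, dz], ...], "turn": [turn, ...]}. A call has exactly 5 rows; each row shifts and turns the commanded pose from where the row before left it, along the tool's axes as they then stand; what a row does not reach is not made up. The controller multiplies each number of a shift by 0.8 m and each number of a turn by 5 degrees. A row lasts 1/12 s, in which the tool goes at most 41.7 mm and 7.16 degrees, less where a joint would pass 70% of its speed; a pose out of reach is approached as far as the arm can. A call with a number of a shift or a turn outside -1 to 1 is refused whole. A call with a gripper value outside its range is refused whole. The fingers move at their own pace and stop on an object; FORCE is the grip in N (left out, the last holds). Time passes only in rows, so rows that do not move let the fingers close, or fill a call up. It gives the time, the measured TCP pose, the force and the opening at its end, in the units of the state.
- env.get_state(): the state, without advancing time (a new reading comes with each control period).
- env.read_camera(name): name is "scene" or "top" or "wrist"; returns a dict with "pixels" (420x560x3 uint8, red, green, blue), "depth" (420x560 float32, m along the optical axis (not along the pixel's ray), 0 where there is no reading), "fx", "fy", "cx", "cy" (pixels), "origin" and "orientation" of the camera in the world. Camera axes: x right, y down, z forward; pixel columns grow to the right and rows downward; lengths in m; the calibration is good to about 2 mm. A picture is of the moment at which its call begins.
- env.hand_in(): hands the job in, once; it reports no verdict.
Trained networks look in the newest picture that a camera, given by its name, has taken for a name from the list of things; names that differ only in an ending like _2 or _b are one class to them, and where a whole thing is asked for, a point or a joint stands for the part that bears it (a point fixed in the world has none). Each returns a list of dicts, best first, with "score" (0 to 1); they miss things now and then, are a little off and sometimes report something else, mostly with a low value. They report only what shows in the picture. A call takes as long as a camera call. They do not tell look-alikes from the thing itself.
- env.find_in(camera, target): "location" ([row, column] in pixels, amid what is visible of it).
- env.pinpoint(camera, target): "location" ([row, column] in pixels: a listed point, or the origin of a listed thing).
The state is a dict: "clock": time; "joint_pos": joint angles; "qvel": joint speeds; "tau": joint torques, N m; "tcp_pos": TCP position; "orientation": TCP orientation; "wrist_force": force on the tool from outside, world axes, zero at the start; "ft_torque": the same for the moment, N m; "finger_gap": finger opening in m.
Only numpy, scipy, OpenCV 4.12 (cv2) and the standard library are available. Lean on these libraries where they do the work, as an engineer would, in place of code of your own. Each camera call takes 0.05 s, during which the arm holds its last target.

## Working session

There is one attempt and no reset: what is moved stays moved. The work goes in short steps, Python scripts to look and compute and a shell command to move; the robot and the scene stay as the last step left them, time stands still between calls to the robot, and variables do not carry over. Pictures are saved under pics/ and viewed, and the job is handed in when it is done.

```bash
mkdir -p pics; cat > h.py <<'E'
from workcell import env
import numpy as np, cv2
from scipy.spatial.transform import Rotation as R
def rot(q): return R.from_quat([q[1],q[2],q[3],q[0]]).as_matrix()
def snap(cam,fn):
    c=env.read_camera(cam); cv2.imwrite('pics/'+fn,c['pixels'][:,:,::-1]); return c
def at_z(c,rc,z):
    r,k=rc; d=rot(c['orientation'])@np.array([(k-c['cx'])/c['fx'],(r-c['cy'])/c['fy'],1]); o=np.array(c['origin'])
    return o+d*(z-o[2])/d[2]
def cloud(c):
    v,u=np.mgrid[:420,:560]; d=c['depth']
    P=np.stack([(u-c['cx'])/c['fx']*d,(v-c['cy'])/c['fy']*d,d],-1)
    return P@rot(c['orientation']).T+np.array(c['origin'])
E
python3 - <<'E'
from h import *
for cam in ['scene','top']:
    c=snap(cam,cam+'0.png'); print(cam,c['origin'],c['orientation'],c['fx'])
    for t,z in [('sprocket44_hub',.03),('sprocket60_hub',.03),('sprocket76_hub',.03),('sprocket92_hub',.03),('mark_red',.012),('mark_a',.012),('grease_tin',0),('wrench',0)]:
        for r in env.pinpoint(cam,t): print(t,round(r['score'],2),np.round(r['location']),np.round(at_z(c,r['location'],z),3))
s=env.get_state(); print(s['tcp_pos'],s['orientation'],s['clock'],s['finger_gap'],env.nose_length); print(np.round(rot(s['orientation']),3))
E
```

```text
scene [ 1.18497191 -0.22227551  0.97040524] [-0.2609327   0.75564     0.57018327 -0.18924415] 446.120845536681
sprocket44_hub 0.59 [179. 364.] [0.458 0.248 0.03 ]
sprocket60_hub 0.86 [214. 197.] [ 0.456 -0.224  0.03 ]
sprocket76_hub 0.83 [197. 304.] [0.475 0.064 0.03 ]
sprocket92_hub 0.66 [204. 257.] [ 0.463 -0.063  0.03 ]
mark_red 0.75 [242. 354.] [0.637 0.147 0.012]
mark_a 0.78 [281. 242.] [ 0.669 -0.154  0.012]
mark_a 0.62 [249. 320.] [0.633 0.056 0.012]
grease_tin 0.82 [207. 435.] [0.585 0.411 0.   ]
wrench 0.64 [274. 130.] [ 0.57  -0.412  0.   ]
top [ 0.36738275 -0.00593323  0.976953  ] [-0.04770417  0.71429254 -0.6969307   0.04240382] 384.17789884469664
sprocket44_hub 0.51 [216. 186.] [0.467 0.239 0.03 ]
sprocket44_hub 0.48 [216. 153.] [0.463 0.322 0.03 ]
sprocket44_hub 0.46 [150. 263.] [0.639 0.055 0.03 ]
sprocket60_hub 0.87 [224. 376.] [ 0.458 -0.231  0.03 ]
sprocket76_hub 0.94 [214. 261.] [0.476 0.055 0.03 ]
sprocket92_hub 0.75 [278. 354.] [ 0.326 -0.177  0.03 ]
sprocket92_hub 0.72 [153. 262.] [0.632 0.058 0.03 ]
sprocket92_hub 0.71 [223. 309.] [ 0.456 -0.064  0.03 ]
sprocket92_hub 0.63 [152. 223.] [0.632 0.155 0.03 ]
mark_red 0.92 [154. 229.] [0.632 0.144 0.012]
mark_a 0.95 [153. 262.] [0.637 0.058 0.012]
mark_a 0.94 [143. 345.] [ 0.668 -0.156  0.012]
mark_a 0.7 [145. 304.] [ 0.66  -0.051  0.012]
grease_tin 0.78 [166. 131.] [0.596 0.398 0.   ]
wrench 0.78 [184. 448.] [ 0.568 -0.423  0.   ]
wrench 0.59 [216. 260.] [0.474 0.059 0.   ]
[ 0.14269671 -0.55706332  0.24236217] [7.77517802e-05 9.92150183e-01 1.25052020e-01 1.92943271e-06] 0.9 0.08533112387693828 0.011
[[ 0.969  0.248  0.   ]
 [ 0.248 -0.969 -0.   ]
 [-0.     0.    -1.   ]]
```

View pics/top0.png

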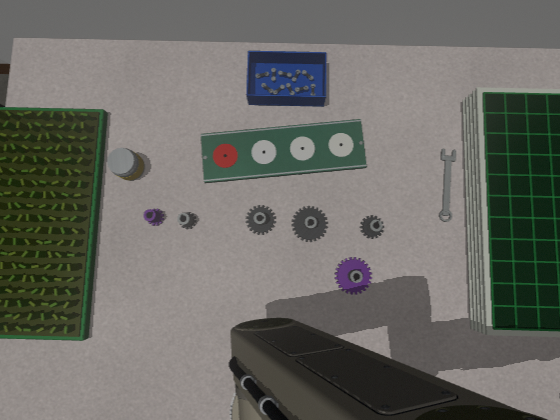

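View pics/scene0.png

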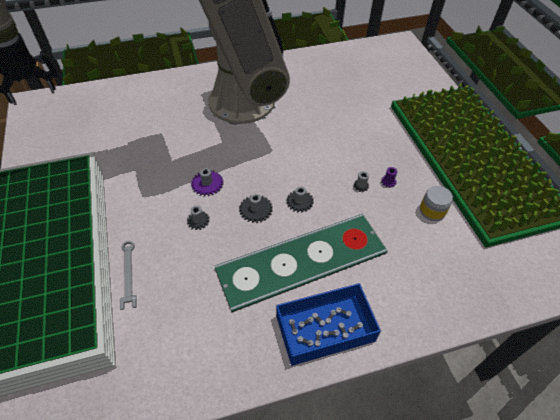

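The top view shows the red mark at (155,225) and the white marks at (152,263), (148,302) and (145,341). The real sprockets are 44 (219,187), 76 (219,261), 92 (223,310) and 60 (226,372). The purple look-alikes are at (216,153) and (275,353). Next I refine these by segmentation and depth.

```bash
cat >> h.py <<'E'
def marks(c):
    p=c['pixels'].astype(int); P=cloud(c); hsv=cv2.cvtColor(c['pixels'],cv2.COLOR_RGB2HSV)
    out={}
    red=((hsv[...,0]<8)|(hsv[...,0]>172))&(hsv[...,1]>150)&(hsv[...,2]>90)
    white=(hsv[...,1]<30)&(hsv[...,2]>200)
    for n,m in(('red',red),('white',white)):
        nn,l,st,ce=cv2.connectedComponentsWithStats(m.astype(np.uint8))
        for i in range(1,nn):
            if 200<st[i,4]<1500:
                # hull fills the hole
                w=at_z(c,(st[i,1]+st[i,3]/2-.5,st[i,0]+st[i,2]/2-.5),.012); out.setdefault(n,[]).append((st[i,4],np.round(at_z(c,(ce[i][1],ce[i][0]),.012)[:2],4),np.round(w[:2],4)))
    return out
def hubs(c,guess,zt=.05,r=.03):
    P=cloud(c); o=[]
    for g in guess:
        m=(abs(P[...,2]-zt)<.008)&(np.hypot(P[...,0]-g[0],P[...,1]-g[1])<r)&(c['depth']>0)
        Q=P[m]; 
        if len(Q)<8: o.append((len(Q),)); continue
        v,u=np.nonzero(m); w=at_z(c,(v.mean(),u.mean()),zt)
        k=cv2.minEnclosingCircle(Q[:,:2].astype(np.float32))
        o.append((len(Q),np.round(Q.mean(0),4),np.round(w[:2],4),np.round(k[0],4),round(k[1],4)))
    return o
E
python3 - <<'E'
from h import *
G=[(.46,.243),(.457,-.228),(.475,.06),(.46,-.064)]
for cam in ['top','scene']:
    c=env.read_camera(cam); print(cam)
    for k,v in marks(c).items():
        for x in v: print(k,*x)
    for x in hubs(c,G): print(*x)
E
```

```text
top
red 423 [0.6288 0.1534] [0.6293 0.1533]
127 [0.4584 0.2423 0.0504] [0.4584 0.2424] [0.4591 0.243 ] 0.0153
127 [ 0.4533 -0.2231  0.0504] [ 0.4533 -0.2232] [ 0.4536 -0.2236] 0.0148
120 [0.4645 0.0581 0.0506] [0.4646 0.0581] [0.465 0.058] 0.0149
118 [ 0.4574 -0.066   0.0506] [ 0.4575 -0.066 ] [ 0.4576 -0.0663] 0.0149
scene
red 384 [0.6281 0.153 ] [0.6278 0.153 ]
87 [0.46   0.2415 0.0481] [0.4615 0.2406] [0.4587 0.2426] 0.0167
100 [ 0.4558 -0.2244  0.0485] [ 0.457  -0.2244] [ 0.4547 -0.2221] 0.0167
88 [0.4657 0.0574 0.0484] [0.467  0.0569] [0.4635 0.0592] 0.0174
94 [ 0.459  -0.0673  0.0482] [ 0.4604 -0.0676] [ 0.4578 -0.066 ] 0.0158
```

```bash
sed -i 's/(hsv\[...,1\]<30)&(hsv\[...,2\]>200)/(hsv[...,1]<40)\&(hsv[...,2]>WT)/; 1i WT=185' h.py
python3 - <<'E'
import h
from h import *
for cam in ['top','scene']:
    c=env.read_camera(cam); hsv=cv2.cvtColor(c['pixels'],cv2.COLOR_RGB2HSV)
    if cam=='top': print(hsv[152,258],hsv[149,296],hsv[145,335], hsv[155,290],hsv[190,300])
    for wt in(150,165,185): 
        h.WT=wt
        for x in marks(c).get('white',[]): print(cam,wt,*x)
E
```

```text
[ 30   3 158] [ 20   5 159] [ 30  11 159] [75 79 84] [ 11  19 148]
top 150 946 [ 0.7722 -0.2998] [ 0.7743 -0.2968]
top 150 1285 [ 0.5763 -0.5323] [ 0.5132 -0.5943]
top 150 242 [0.7598 0.2028] [0.7576 0.2023]
top 150 421 [0.682  0.4041] [0.6849 0.4076]
top 150 340 [ 0.6823 -0.4355] [ 0.6814 -0.4271]
top 150 405 [ 0.6647 -0.1449] [ 0.6655 -0.1444]
top 150 405 [ 0.6526 -0.0452] [ 0.6525 -0.0451]
top 150 405 [0.6405 0.0542] [0.6409 0.0542]
top 150 417 [ 0.3524 -0.2756] [ 0.3553 -0.2812]
top 150 398 [ 0.3185 -0.3802] [ 0.3102 -0.3753]
top 150 213 [ 0.3049 -0.4167] [ 0.3064 -0.4169]
scene 150 416 [0.6398 0.0542] [0.6395 0.0546]
scene 150 445 [ 0.652  -0.0451] [ 0.652  -0.0453]
scene 150 478 [ 0.6637 -0.1442] [ 0.6643 -0.1446]
scene 165 405 [0.6397 0.0544] [0.6395 0.0546]
scene 165 427 [ 0.652  -0.0449] [ 0.652  -0.0453]
scene 165 459 [ 0.6638 -0.1442] [ 0.663  -0.1443]
scene 185 829 [ 0.5576 -0.4929] [ 0.5052 -0.5129]
scene 185 372 [0.6398 0.0539] [0.6391 0.0534]
scene 185 406 [ 0.6519 -0.0451] [ 0.652  -0.0453]
scene 185 430 [ 0.6638 -0.1443] [ 0.663  -0.1443]
```

```bash
python3 -m creep '{"hand":[60,60,60,60,60],"delta_pos":[[0,0,0],[0,0,0],[0,0,0],[0,0,0],[0,0,0]],"turn":[-1,-1,-1,-1,-1]}' 40
python3 -m creep '{"hand":[60,60,60,60,60],"delta_pos":[[0,0,0],[0,0,0],[0,0,0],[0,0,0],[0,0,0]],"turn":[-1,-1,-1,-1,-1]}'
python3 -m creep '{"hand":[60,60,60,60,60],"delta_pos":[[0,0,0],[0,0,0],[0,0,0],[0,0,0],[0,0,0]],"turn":[-1,-1,-1,-1,-1]}'
python3 -m creep '{"hand":[60,60,60,60,60],"delta_pos":[[0,0,0],[0,0,0],[0,0,0],[0,0,0],[0,0,0]],"turn":[-0.12,0,0,0,0]}'
cat > plan.py <<'E'
import sys
from h import *
s=env.get_state(); Rm=rot(s['orientation'])
print('t',round(s['clock'],2),'tcp',np.round(s['tcp_pos'],4),'gap',round(s['finger_gap'],4),'F',np.round(s['wrist_force'],1),'q',np.round(s['joint_pos'],2))
print(np.round(Rm,3).tolist(),env.nose_length)
if len(sys.argv)>3:
    t=np.array([float(a) for a in sys.argv[1:4]]); d=t-np.array(s['tcp_pos']); print('need units',np.round(Rm.T@d/.8,4))
E
python3 plan.py .4545 -.2232 .1
```

```text
clock: 1.52
tcp_pos: [0.1427, -0.557, 0.2423]
orientation: [0.0, 0.941, 0.339, -0.0]
wrist_force: [-0.0, 1.0, 0.0]
finger_gap: 0.0602
clock: 1.93
tcp_pos: [0.1427, -0.557, 0.2423]
orientation: [0.0, 0.845, 0.535, -0.0]
wrist_force: [0.0, 1.5, -0.4]
finger_gap: 0.0603
clock: 2.35
tcp_pos: [0.1427, -0.557, 0.2423]
orientation: [0.0, 0.709, 0.705, -0.0]
wrist_force: [-0.3, -0.7, 0.8]
finger_gap: 0.0599
clock: 2.77
tcp_pos: [0.1427, -0.5571, 0.2423]
orientation: [0.0, 0.708, 0.707, -0.0]
wrist_force: [1.1, -0.2, 0.2]
finger_gap: 0.0599
t 2.77 tcp [ 0.1427 -0.5571  0.2423] gap 0.0599 F [ 1.1 -0.2  0.2] q [-1.46  0.31  0.05  1.3   0.    0.11]
[[0.001, 1.0, 0.0], [1.0, -0.001, -0.0], [-0.0, 0.0, -1.0]] 0.011
need units [0.4179 0.3891 0.1779]
```

```bash
for i in 1 ; do python3 -m creep '{"hand":[60,60,60,60,60],"delta_pos":[[0.028,0.026,0],[0.028,0.026,0],[0.028,0.026,0.01],[0.028,0.026,0.01],[0.028,0.026,0.01]],"turn":[0,0,0,0,0]}'
python3 -m creep '{"hand":[60,60,60,60,60],"delta_pos":[[0.028,0.026,0.01],[0.028,0.026,0.01],[0.028,0.026,0.01],[0.028,0.026,0.01],[0.028,0.026,0.01]],"turn":[0,0,0,0,0]}'
python3 -m creep '{"hand":[60,60,60,60,60],"delta_pos":[[0.028,0.026,0.02],[0.028,0.026,0.02],[0.028,0.026,0.02],[0.028,0.026,0.02],[0.026,0.025,0.018]],"turn":[0,0,0,0,0]}'; done
python3 -m creep '{"hand":[60,60,60,60,60],"delta_pos":[[0,0,0],[0,0,0],[0,0,0],[0,0,0],[0,0,0]],"turn":[0,0,0,0,0]}'
python3 plan.py .4545 -.2232 .03; python3 - <<'E'
from h import *
c=snap('wrist','w1.png'); 
print(hubs(c,[(.4545,-.2232)]))
E
```

```text
clock: 3.18
tcp_pos: [0.2475, -0.4442, 0.2183]
orientation: [0.0, 0.708, 0.706, -0.0]
wrist_force: [0.4, -0.8, -1.4]
finger_gap: 0.0598
clock: 3.6
tcp_pos: [0.3517, -0.332, 0.1782]
orientation: [0.0, 0.708, 0.707, -0.0]
wrist_force: [0.3, -0.4, 1.6]
finger_gap: 0.0602
clock: 4.02
tcp_pos: [0.4549, -0.2213, 0.0992]
orientation: [0.0, 0.707, 0.707, 0.0]
wrist_force: [-0.5, -0.8, -0.0]
finger_gap: 0.0602
clock: 4.43
tcp_pos: [0.454, -0.224, 0.1006]
orientation: [0.001, 0.708, 0.706, 0.0]
wrist_force: [-1.2, 0.0, -0.1]
finger_gap: 0.06
t 4.43 tcp [ 0.454  -0.224   0.1006] gap 0.06 F [-1.2  0.  -0.1] q [-0.62  0.27 -0.38  0.92 -0.    0.96]
[[0.002, 1.0, 0.001], [1.0, -0.002, -0.001], [-0.001, 0.001, -1.0]] 0.011
need units [0.0011 0.0006 0.0883]
[(2035, array([ 0.4522, -0.2236,  0.0499]), array([ 0.4522, -0.2235]), array([ 0.4522, -0.2247]), 0.0152)]
```

View pics/w1.png

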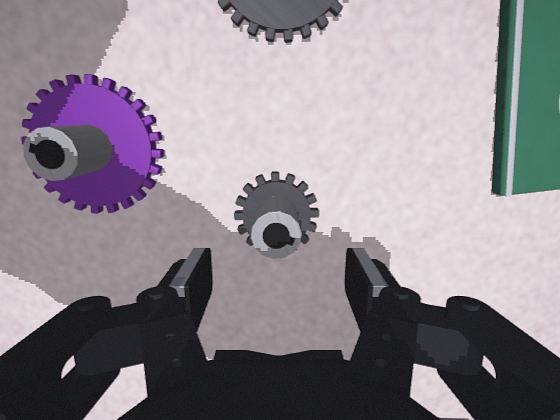

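The wrist view has the 60 sprocket's hub at (235,277), centred between the jaws (fingers at columns 200 and 355). Descending and gripping.

```bash
python3 -m creep '{"hand":[60,60,60,60,60],"delta_pos":[[0,0,0.025],[0,0,0.025],[0,0,0.025],[0,0,0.012],[0,0,0]],"turn":[0,0,0,0,0]}'
python3 -m creep '{"hand":[20,20,20,20,20],"delta_pos":[[0,0,0],[0,0,0],[0,0,0],[0,0,0],[0,0,0]],"turn":[0,0,0,0,0]}' 60
python3 plan.py
python3 -m creep '{"hand":[20,20,20,20,20],"delta_pos":[[0,0,-0.01],[0,0,-0.025],[0,0,-0.025],[0,0,-0.025],[0,0,-0.025]],"turn":[0,0,0,0,0]}'
python3 plan.py .640 .0542 .12
```

```text
clock: 4.9
tcp_pos: [0.4523, -0.2224, 0.0286]
orientation: [-0.002, 0.708, 0.706, -0.0]
wrist_force: [-0.6, 0.3, 0.1]
finger_gap: 0.0597
clock: 5.32
tcp_pos: [0.4546, -0.2237, 0.0317]
orientation: [0.001, 0.707, 0.707, -0.0]
wrist_force: [-2.5, -0.1, 6.5]
finger_gap: 0.0283
t 5.32 tcp [ 0.4546 -0.2237  0.0317] gap 0.0283 F [-2.5 -0.1  6.5] q [-0.62  0.35 -0.46  0.76 -0.    0.96]
[[0.001, 1.0, 0.001], [1.0, -0.001, -0.002], [-0.002, 0.001, -1.0]] 0.011
clock: 5.73
tcp_pos: [0.4538, -0.2223, 0.1193]
orientation: [-0.0, 0.707, 0.707, 0.0]
wrist_force: [0.0, -0.2, -5.8]
finger_gap: 0.0283
t 5.73 tcp [ 0.4538 -0.2223  0.1193] gap 0.0283 F [ 0.  -0.2 -5.8] q [-0.61  0.25 -0.35  0.97  0.    0.96]
[[0.0, 1.0, -0.0], [1.0, -0.0, 0.001], [0.001, -0.0, -1.0]] 0.011
need units [ 0.3457  0.2327 -0.0007]
```

```bash
python3 -m creep '{"hand":[20,20,20,20,20],"delta_pos":[[0.025,0.018,0],[0.035,0.024,0],[0.035,0.024,0],[0.035,0.024,0],[0.035,0.024,0]],"turn":[0,0,0,0,0]}'
python3 -m creep '{"hand":[20,20,20,20,20],"delta_pos":[[0.035,0.024,0],[0.035,0.024,0],[0.035,0.024,0],[0.035,0.024,0],[0.03,0.018,0]],"turn":[0,0,0,0,0]}'
python3 -m creep '{"hand":[20,20,20,20,20],"delta_pos":[[0.010,0.006,0],[0,0,0],[0,0,0],[0,0,0],[0,0,0]],"turn":[0,0,0,0,0]}'
python3 plan.py .640 .0542 .045;  python3 - <<'E'
from h import *
c=snap('wrist','w2.png'); s=env.get_state()
print(hubs(c,[(.640,.0542)],s['tcp_pos'][2]+.0185))
for cam in('top','scene'): 
    c=snap(cam,cam+'2.png'); print(hubs(c,[(.640,.0542)],s['tcp_pos'][2]+.0185))
E
```

```text
clock: 6.15
tcp_pos: [0.5457, -0.0893, 0.1185]
orientation: [-0.0, 0.707, 0.707, 0.0]
wrist_force: [0.4, -0.4, -4.6]
finger_gap: 0.0284
clock: 6.57
tcp_pos: [0.6376, 0.0475, 0.1182]
orientation: [-0.0, 0.707, 0.707, 0.0]
wrist_force: [0.0, -0.2, -5.1]
finger_gap: 0.0281
clock: 6.98
tcp_pos: [0.6406, 0.052, 0.1182]
orientation: [-0.0, 0.708, 0.706, -0.0]
wrist_force: [-0.7, -0.4, -4.4]
finger_gap: 0.0286
t 6.98 tcp [0.6406 0.052  0.1182] gap 0.0286 F [-0.7 -0.4 -4.4] q [-0.04  0.5   0.02  1.09 -0.    1.53]
[[0.002, 1.0, -0.001], [1.0, -0.002, -0.0], [-0.0, -0.001, -1.0]] 0.011
need units [ 0.0028 -0.0007  0.0915]
[(6136, array([0.6401, 0.0541, 0.1365]), array([0.6401, 0.0544]), array([0.6401, 0.0592]), 0.0279)]
[(0,)]
[(72, array([0.6402, 0.0433, 0.1358]), array([0.6409, 0.043 ]), array([0.6435, 0.0457]), 0.0241)]
```

View pics/w2.png

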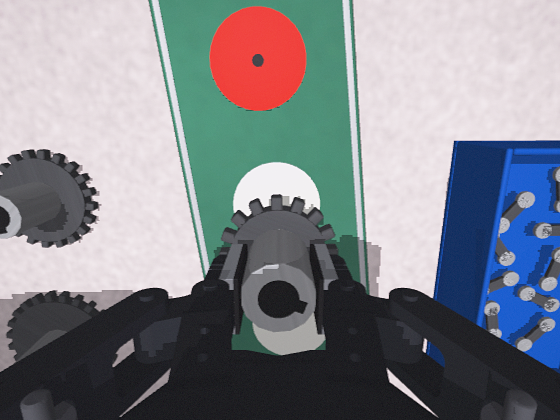

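View pics/scene2.png

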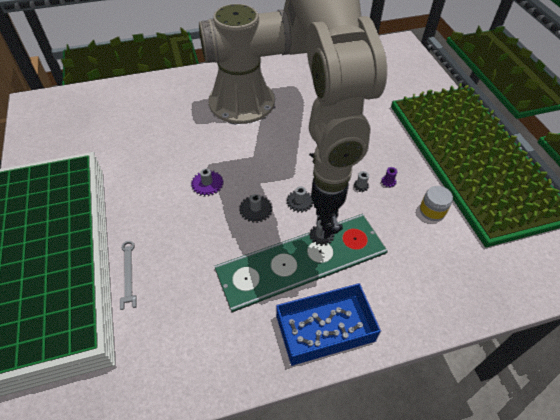

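The wrist view shows the sprocket upright in the fingers, hub at (297,281), hanging above the white mark next to the red one. The red mark is at (60,258). Lowering.

```bash
python3 -m creep '{"hand":[20,20,20,20,20],"delta_pos":[[0.0028,-0.0007,0.02],[0,0,0.025],[0,0,0.025],[0,0,0.014],[0,0,0.005]],"turn":[0,0,0,0,0]}'
python3 -m creep '{"hand":[20,20,20,20,20],"delta_pos":[[0,0,0],[0,0,0],[0,0,0],[0,0,0],[0,0,0]],"turn":[0,0,0,0,0]}'
python3 plan.py .640 .0542 .045
```

```text
clock: 7.55
tcp_pos: [0.639, 0.0548, 0.0448]
orientation: [-0.001, 0.708, 0.707, -0.001]
wrist_force: [0.5, 0.3, -4.1]
finger_gap: 0.0286
clock: 7.97
tcp_pos: [0.6417, 0.0553, 0.0482]
orientation: [0.001, 0.707, 0.707, 0.001]
wrist_force: [-0.5, 0.4, -4.8]
finger_gap: 0.0282
t 7.97 tcp [0.6417 0.0553 0.0482] gap 0.0282 F [-0.5  0.4 -4.8] q [-0.04  0.56 -0.07  0.94 -0.    1.53]
[[0.001, 1.0, 0.002], [1.0, -0.001, -0.0], [-0.0, 0.002, -1.0]] 0.011
need units [-0.0013 -0.0021  0.004 ]
```

```bash
python3 -m creep '{"hand":[20,20,20,20,20],"delta_pos":[[0,-0.001,0.0025],[0,0,0],[0,0,0],[0,0,0],[0,0,0]],"turn":[0,0,0,0,0]}'
python3 -m creep '{"hand":[20,20,20,20,20],"delta_pos":[[0,0,0.002],[0,0,0],[0,0,0],[0,0,0],[0,0,0]],"turn":[0,0,0,0,0]}'
```

```text
clock: 8.38
tcp_pos: [0.64, 0.0553, 0.0451]
orientation: [0.0, 0.707, 0.707, -0.0]
wrist_force: [0.2, 0.5, -3.3]
finger_gap: 0.0283
clock: 8.8
tcp_pos: [0.6404, 0.0553, 0.0438]
orientation: [0.0, 0.707, 0.707, 0.0]
wrist_force: [-0.4, 0.8, 0.0]
finger_gap: 0.0284
```

Contact (the weight has gone off the wrist). Releasing, lifting and moving over sprocket 76.

```bash
python3 -m creep '{"hand":[55,55,55,55,55],"delta_pos":[[0,0,0],[0,0,0],[0,0,0],[0,0,0],[0,0,0]],"turn":[0,0,0,0,0]}'
python3 -m creep '{"hand":[55,55,55,55,55],"delta_pos":[[0,0,-0.02],[0,0,-0.025],[0,0,-0.025],[0,0,-0.025],[0,0,0]],"turn":[0,0,0,0,0]}'
python3 plan.py .4648 .058 .1
```

```text
clock: 9.22
tcp_pos: [0.6402, 0.0552, 0.0436]
orientation: [0.0, 0.707, 0.707, 0.0]
wrist_force: [0.1, 0.9, -0.4]
finger_gap: 0.055
clock: 9.63
tcp_pos: [0.6427, 0.0552, 0.1242]
orientation: [0.003, 0.707, 0.707, 0.002]
wrist_force: [0.6, -0.5, 0.4]
finger_gap: 0.0552
t 9.63 tcp [0.6427 0.0552 0.1242] gap 0.0552 F [ 0.6 -0.5  0.4] q [-0.04  0.5   0.03  1.09 -0.    1.53]
[[0.0, 1.0, 0.007], [1.0, -0.0, -0.0], [-0.0, 0.007, -1.0]] 0.011
need units [ 0.0034 -0.2227  0.0286]
```

```bash
python3 -m creep '{"hand":[55,55,55,55,55],"delta_pos":[[0.0034,-0.035,0],[0,-0.045,0],[0,-0.045,0],[0,-0.045,0],[0,-0.05,0.01]],"turn":[0,0,0,0,0]}'
python3 -m creep '{"hand":[55,55,55,55,55],"delta_pos":[[0,0,0.015],[0,0,0],[0,0,0],[0,0,0],[0,0,0]],"turn":[0,0,0,0,0]}'
python3 plan.py .4648 .058 .03
python3 - <<'E'
from h import *
c=snap('wrist','w3.png')
print(hubs(c,[(.4648,.058)]))
c=env.read_camera('top'); print(hubs(c,[(.64,.0542)],.062))
c=env.read_camera('scene'); print(hubs(c,[(.64,.0542)],.062))
E
```

```text
clock: 10.05
tcp_pos: [0.4639, 0.0581, 0.1119]
orientation: [0.001, 0.707, 0.707, 0.001]
wrist_force: [1.9, -0.6, 0.3]
finger_gap: 0.0546
clock: 10.47
tcp_pos: [0.4662, 0.058, 0.1002]
orientation: [0.001, 0.707, 0.707, 0.001]
wrist_force: [-0.6, 0.9, 1.2]
finger_gap: 0.055
t 10.47 tcp [0.4662 0.058  0.1002] gap 0.055 F [-0.6  0.9  1.2] q [-0.05  0.21 -0.46  0.9  -0.    1.52]
[[0.001, 1.0, 0.002], [1.0, -0.001, -0.0], [-0.0, 0.002, -1.0]] 0.011
need units [ 0.0001 -0.002   0.0878]
[(2033, array([0.4633, 0.0586, 0.0499]), array([0.4633, 0.0587]), array([0.4632, 0.0574]), 0.0151)]
[(0,)]
[(115, array([0.6424, 0.0534, 0.0605]), array([0.6433, 0.053 ]), array([0.6408, 0.0538]), 0.0159)]
```

View pics/w3.png

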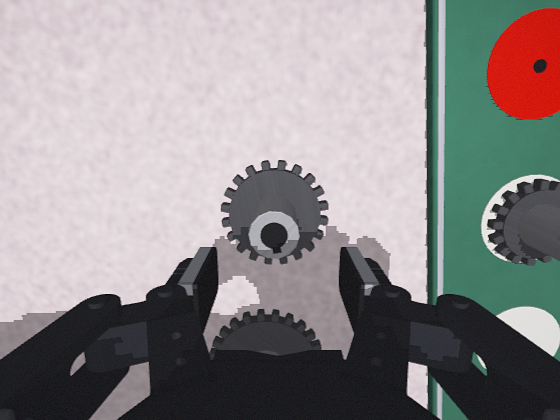

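The 60 sprocket stands on its mark (scene-camera error about 1–2 mm). The 76 hub is centred at (235,274). Gripping.

```bash
python3 -m creep '{"hand":[55,55,55,55,55],"delta_pos":[[0,-0.002,0.025],[0,0,0.025],[0,0,0.025],[0,0,0.012],[0,0,0]],"turn":[0,0,0,0,0]}'
python3 -m creep '{"hand":[20,20,20,20,20],"delta_pos":[[0,0,0],[0,0,0],[0,0,0],[0,0,0],[0,0,0]],"turn":[0,0,0,0,0]}' 60
python3 plan.py
python3 -m creep '{"hand":[20,20,20,20,20],"delta_pos":[[0,0,-0.01],[0,0,-0.025],[0,0,-0.025],[0,0,-0.025],[0,0,-0.025]],"turn":[0,0,0,0,0]}'
python3 plan.py .652 -.0451 .12
```

```text
clock: 11.03
tcp_pos: [0.461, 0.0581, 0.028]
orientation: [-0.001, 0.707, 0.707, -0.001]
wrist_force: [-0.2, -0.7, -0.0]
finger_gap: 0.0549
clock: 11.45
tcp_pos: [0.4637, 0.0581, 0.031]
orientation: [0.001, 0.707, 0.707, 0.001]
wrist_force: [-0.2, -0.0, 5.1]
finger_gap: 0.0288
t 11.45 tcp [0.4637 0.0581 0.031 ] gap 0.0288 F [-0.2 -0.   5.1] q [-0.05  0.29 -0.56  0.72 -0.    1.52]
[[0.0, 1.0, 0.003], [1.0, -0.0, -0.0], [-0.0, 0.003, -1.0]] 0.011
clock: 11.87
tcp_pos: [0.4611, 0.0582, 0.1184]
orientation: [-0.001, 0.707, 0.707, -0.001]
wrist_force: [0.5, -0.6, -4.4]
finger_gap: 0.0284
t 11.87 tcp [0.4611 0.0582 0.1184] gap 0.0284 F [ 0.5 -0.6 -4.4] q [-0.05  0.18 -0.44  0.95 -0.    1.52]
[[0.001, 1.0, -0.002], [1.0, -0.001, 0.0], [0.0, -0.002, -1.0]] 0.011
need units [-0.129   0.2387 -0.0026]
```

```bash
python3 -m creep '{"hand":[20,20,20,20,20],"delta_pos":[[-0.012,0.022,0],[-0.02,0.037,0],[-0.02,0.037,0],[-0.02,0.037,0],[-0.02,0.037,0]],"turn":[0,0,0,0,0]}'
python3 -m creep '{"hand":[20,20,20,20,20],"delta_pos":[[-0.02,0.036,0],[-0.012,0.02,0],[-0.005,0.010,0],[0,0,0],[0,0,0]],"turn":[0,0,0,0,0]}'
python3 -m creep '{"hand":[20,20,20,20,20],"delta_pos":[[0,0,0],[0,0,0],[0,0,0],[0,0,0],[0,0,0]],"turn":[0,0,0,0,0]}'
python3 plan.py .652 -.0451 .0475
```

```text
clock: 12.28
tcp_pos: [0.5985, -0.0161, 0.1175]
orientation: [-0.001, 0.707, 0.707, -0.001]
wrist_force: [0.9, -0.6, -4.3]
finger_gap: 0.0283
clock: 12.7
tcp_pos: [0.6501, -0.0452, 0.1167]
orientation: [-0.001, 0.707, 0.707, -0.001]
wrist_force: [-0.1, 0.2, -5.2]
finger_gap: 0.0284
clock: 13.12
tcp_pos: [0.6509, -0.0448, 0.1182]
orientation: [0.0, 0.707, 0.707, 0.0]
wrist_force: [0.1, -0.1, -5.2]
finger_gap: 0.0283
t 13.12 tcp [ 0.6509 -0.0448  0.1182] gap 0.0283 F [ 0.1 -0.1 -5.2] q [-0.19  0.52  0.05  1.1  -0.    1.38]
[[0.0, 1.0, 0.0], [1.0, -0.0, -0.0], [-0.0, 0.0, -1.0]] 0.011
need units [-0.0003  0.0013  0.0884]
```

```bash
python3 -m creep '{"hand":[20,20,20,20,20],"delta_pos":[[0,0.0013,0.02],[0,0,0.025],[0,0,0.025],[0,0,0.013],[0,0,0.005]],"turn":[0,0,0,0,0]}'
python3 -m creep '{"hand":[20,20,20,20,20],"delta_pos":[[0,0,0],[0,0,0],[0,0,0],[0,0,0.0025],[0,0,0]],"turn":[0,0,0,0,0]}'
python3 -m creep '{"hand":[20,20,20,20,20],"delta_pos":[[0,0,0],[0,0,0],[0,0,0],[0,0,0],[0,0,0]],"turn":[0,0,0,0,0]}'
python3 plan.py .652 -.0451 .0440
```

```text
clock: 13.53
tcp_pos: [0.6505, -0.0448, 0.0452]
orientation: [-0.002, 0.707, 0.707, -0.001]
wrist_force: [-1.1, -0.1, -6.0]
finger_gap: 0.0284
clock: 13.95
tcp_pos: [0.6529, -0.0453, 0.0463]
orientation: [0.001, 0.707, 0.707, 0.0]
wrist_force: [0.2, -0.2, -4.8]
finger_gap: 0.0284
clock: 14.37
tcp_pos: [0.6523, -0.0452, 0.0455]
orientation: [0.0, 0.707, 0.707, -0.0]
wrist_force: [-0.4, 0.2, -5.1]
finger_gap: 0.0284
t 14.37 tcp [ 0.6523 -0.0452  0.0455] gap 0.0284 F [-0.4  0.2 -5.1] q [-0.19  0.58 -0.04  0.95 -0.    1.38]
[[0.001, 1.0, 0.0], [1.0, -0.001, -0.0], [-0.0, 0.0, -1.0]] 0.011
need units [ 0.0001 -0.0004  0.0019]
```

```bash
python3 -m creep '{"hand":[20,20,20,20,20],"delta_pos":[[0,0,0.0025],[0,0,0],[0,0,0],[0,0,0],[0,0,0]],"turn":[0,0,0,0,0]}'
```

```text
clock: 14.78
tcp_pos: [0.6522, -0.0452, 0.0434]
orientation: [-0.0, 0.707, 0.707, -0.0]
wrist_force: [0.8, 0.4, -4.9]
finger_gap: 0.0287
```

```bash
python3 -m creep '{"hand":[20,20,20,20,20],"delta_pos":[[0,0,0.0015],[0,0,0],[0,0,0],[0,0,0],[0,0,0]],"turn":[0,0,0,0,0]}'
```

```text
clock: 15.2
tcp_pos: [0.6523, -0.0452, 0.0431]
orientation: [0.0, 0.707, 0.707, 0.0]
wrist_force: [-5.1, 1.0, 5.2]
finger_gap: 0.0287
```

Contact. Releasing and moving to sprocket 92.

```bash
python3 -m creep '{"hand":[55,55,55,55,55],"delta_pos":[[0,0,0],[0,0,0],[0,0,0],[0,0,0],[0,0,0]],"turn":[0,0,0,0,0]}'
python3 -m creep '{"hand":[55,55,55,55,55],"delta_pos":[[0,0,-0.02],[0,0,-0.025],[0,0,-0.025],[0,0,-0.025],[0,0,0]],"turn":[0,0,0,0,0]}'
python3 -m creep '{"hand":[55,55,55,55,55],"delta_pos":[[-0.005,-0.035,0],[-0.005,-0.045,0],[-0.005,-0.045,0],[-0.005,-0.045,0],[-0.005,-0.045,0.01]],"turn":[0,0,0,0,0]}'
python3 -m creep '{"hand":[55,55,55,55,55],"delta_pos":[[-0.001,-0.026,0.012],[0,0,0],[0,0,0],[0,0,0],[0,0,0]],"turn":[0,0,0,0,0]}'
python3 plan.py .458 -.066 .0305
python3 - <<'E'
from h import *
c=snap('wrist','w4.png')
print(hubs(c,[(.458,-.066)]))
c=env.read_camera('scene'); print(hubs(c,[(.64,.0542),(.652,-.0451)],.062))
E
```

```text
clock: 15.62
tcp_pos: [0.6525, -0.0452, 0.0422]
orientation: [0.0, 0.707, 0.707, 0.0]
wrist_force: [-0.5, -0.6, 0.1]
finger_gap: 0.055
clock: 16.03
tcp_pos: [0.655, -0.0457, 0.1229]
orientation: [0.003, 0.707, 0.707, 0.002]
wrist_force: [0.7, 0.5, 0.5]
finger_gap: 0.0551
clock: 16.45
tcp_pos: [0.4794, -0.0653, 0.1107]
orientation: [0.001, 0.707, 0.707, 0.0]
wrist_force: [0.5, -0.4, 1.1]
finger_gap: 0.0551
clock: 16.87
tcp_pos: [0.4612, -0.0663, 0.1011]
orientation: [0.001, 0.707, 0.707, 0.0]
wrist_force: [0.1, 0.3, 0.6]
finger_gap: 0.0552
t 16.87 tcp [ 0.4612 -0.0663  0.1011] gap 0.0552 F [0.1 0.3 0.6] q [-0.32  0.2  -0.47  0.9  -0.    1.26]
[[0.0, 1.0, 0.002], [1.0, -0.0, -0.001], [-0.001, 0.002, -1.0]] 0.011
need units [ 0.0004 -0.0042  0.0883]
[(2020, array([ 0.4562, -0.0657,  0.0499]), array([ 0.4562, -0.0656]), array([ 0.4561, -0.0667]), 0.015)]
[(111, array([0.6421, 0.0537, 0.0605]), array([0.643 , 0.0532]), array([0.6411, 0.0544]), 0.0156), (118, array([ 0.6544, -0.046 ,  0.06  ]), array([ 0.6556, -0.0464]), array([ 0.6537, -0.0464]), 0.0154)]
```

View pics/w4.png

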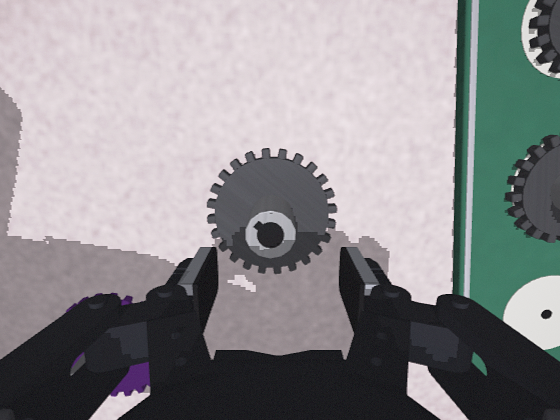

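The 92 hub is at (234,271), 4 mm off the jaw centre, so I correct that. The 76 sprocket sits on its mark within about 2 mm. Gripping.

```bash
python3 -m creep '{"hand":[55,55,55,55,55],"delta_pos":[[0,-0.0045,0.025],[0,0,0.025],[0,0,0.025],[0,0,0.012],[0,0,0]],"turn":[0,0,0,0,0]}'
python3 -m creep '{"hand":[20,20,20,20,20],"delta_pos":[[0,0,0],[0,0,0],[0,0,0],[0,0,0],[0,0,0]],"turn":[0,0,0,0,0]}' 80
python3 plan.py
python3 -m creep '{"hand":[20,20,20,20,20],"delta_pos":[[0,0,-0.01],[0,0,-0.025],[0,0,-0.025],[0,0,-0.025],[0,0,-0.025]],"turn":[0,0,0,0,0]}'
python3 plan.py .6642 -.1446 .12
```

```text
clock: 17.38
tcp_pos: [0.4547, -0.0653, 0.0291]
orientation: [-0.002, 0.707, 0.707, -0.001]
wrist_force: [-0.1, 0.1, -0.5]
finger_gap: 0.0545
clock: 17.8
tcp_pos: [0.4568, -0.0661, 0.0323]
orientation: [0.001, 0.707, 0.707, 0.0]
wrist_force: [-0.4, 0.4, 5.6]
finger_gap: 0.0279
t 17.8 tcp [ 0.4568 -0.0661  0.0323] gap 0.0279 F [-0.4  0.4  5.6] q [-0.32  0.28 -0.57  0.72 -0.    1.25]
[[0.0, 1.0, 0.002], [1.0, -0.0, -0.001], [-0.001, 0.002, -1.0]] 0.011
clock: 18.22
tcp_pos: [0.4548, -0.0655, 0.1197]
orientation: [-0.001, 0.707, 0.707, -0.0]
wrist_force: [0.4, 0.5, -5.5]
finger_gap: 0.0277
t 18.22 tcp [ 0.4548 -0.0655  0.1197] gap 0.0277 F [ 0.4  0.5 -5.5] q [-0.32  0.17 -0.45  0.95 -0.    1.25]
[[0.001, 1.0, -0.002], [1.0, -0.001, 0.001], [0.001, -0.002, -1.0]] 0.011
need units [-0.0987  0.2618 -0.0009]
```

```bash
python3 -m creep '{"hand":[20,20,20,20,20],"delta_pos":[[-0.010,0.025,0],[-0.015,0.04,0],[-0.015,0.04,0],[-0.015,0.04,0],[-0.015,0.04,0]],"turn":[0,0,0,0,0]}'
python3 -m creep '{"hand":[20,20,20,20,20],"delta_pos":[[-0.014,0.04,0],[-0.010,0.025,0],[-0.0045,0.010,0],[0,0,0],[0,0,0]],"turn":[0,0,0,0,0]}'
python3 -m creep '{"hand":[20,20,20,20,20],"delta_pos":[[0,0,0],[0,0,0],[0,0,0],[0,0,0],[0,0,0]],"turn":[0,0,0,0,0]}'
python3 plan.py .6642 -.1446 .0475
```

```text
clock: 18.63
tcp_pos: [0.6043, -0.1221, 0.1187]
orientation: [-0.001, 0.707, 0.707, -0.0]
wrist_force: [0.1, 0.4, -5.5]
finger_gap: 0.0278
clock: 19.05
tcp_pos: [0.6629, -0.1446, 0.1177]
orientation: [-0.001, 0.707, 0.707, -0.001]
wrist_force: [0.4, -0.5, -5.7]
finger_gap: 0.0281
clock: 19.47
tcp_pos: [0.6635, -0.1446, 0.1195]
orientation: [0.0, 0.707, 0.707, 0.0]
wrist_force: [-0.2, 0.7, -6.6]
finger_gap: 0.0279
t 19.47 tcp [ 0.6635 -0.1446  0.1195] gap 0.0279 F [-0.2  0.7 -6.6] q [-0.33  0.57  0.14  1.14 -0.    1.24]
[[0.0, 1.0, 0.0], [1.0, -0.0, -0.0], [-0.0, 0.0, -1.0]] 0.011
need units [0.     0.0008 0.09  ]
```

```bash
python3 -m creep '{"hand":[20,20,20,20,20],"delta_pos":[[0,0.0008,0.02],[0,0,0.025],[0,0,0.025],[0,0,0.014],[0,0,0.006]],"turn":[0,0,0,0,0]}'
python3 -m creep '{"hand":[20,20,20,20,20],"delta_pos":[[0,0,0],[0,0,0],[0,0,0],[0,0,0.0015],[0,0,0]],"turn":[0,0,0,0,0]}'
python3 -m creep '{"hand":[20,20,20,20,20],"delta_pos":[[0,0,0],[0,0,0],[0,0,0],[0,0,0],[0,0,0]],"turn":[0,0,0,0,0]}'
python3 plan.py .6642 -.1446 .0440
```

```text
clock: 19.88
tcp_pos: [0.6627, -0.1441, 0.0447]
orientation: [-0.002, 0.707, 0.707, -0.001]
wrist_force: [-0.7, -0.3, -6.7]
finger_gap: 0.0281
clock: 20.3
tcp_pos: [0.6651, -0.145, 0.0468]
orientation: [0.001, 0.707, 0.707, 0.0]
wrist_force: [0.4, 0.9, -7.0]
finger_gap: 0.0279
clock: 20.72
tcp_pos: [0.6644, -0.1448, 0.0459]
orientation: [0.0, 0.707, 0.707, -0.0]
wrist_force: [0.1, 0.7, -6.2]
finger_gap: 0.0277
t 20.72 tcp [ 0.6644 -0.1448  0.0459] gap 0.0277 F [ 0.1  0.7 -6.2] q [-0.33  0.62  0.04  0.99 -0.    1.24]
[[0.001, 1.0, -0.0], [1.0, -0.001, -0.0], [-0.0, -0.0, -1.0]] 0.011
need units [ 0.0002 -0.0003  0.0023]
```

```bash
python3 -m creep '{"hand":[20,20,20,20,20],"delta_pos":[[0,0,0.002],[0,0,0],[0,0,0],[0,0,0],[0,0,0]],"turn":[0,0,0,0,0]}'
python3 -m creep '{"hand":[20,20,20,20,20],"delta_pos":[[0,0,0.001],[0,0,0],[0,0,0],[0,0,0],[0,0,0]],"turn":[0,0,0,0,0]}'
```

```text
clock: 21.13
tcp_pos: [0.6647, -0.1449, 0.0444]
orientation: [0.0, 0.707, 0.707, 0.0]
wrist_force: [0.7, 0.5, -5.0]
finger_gap: 0.0279
clock: 21.55
tcp_pos: [0.6647, -0.1449, 0.0444]
orientation: [0.0, 0.707, 0.707, 0.0]
wrist_force: [-2.6, 1.4, 4.8]
finger_gap: 0.028
```

```bash
python3 -m creep '{"hand":[55,55,55,55,55],"delta_pos":[[0,0,0],[0,0,0],[0,0,0],[0,0,0],[0,0,0]],"turn":[0,0,0,0,0]}'
python3 -m creep '{"hand":[55,55,55,55,55],"delta_pos":[[0,0,-0.02],[0,0,-0.025],[0,0,-0.025],[0,0,-0.025],[0,0,0]],"turn":[0,0,0,0,0]}'
python3 -m creep '{"hand":[55,55,55,55,55],"delta_pos":[[0.03,-0.016,0],[0.036,-0.019,0],[0.036,-0.019,0],[0.036,-0.019,0],[0.036,-0.019,0]],"turn":[0,0,0,0,0]}'
python3 -m creep '{"hand":[55,55,55,55,55],"delta_pos":[[0.036,-0.019,0],[0.036,-0.019,0],[0.036,-0.019,0],[0.036,-0.019,0],[0.036,-0.019,0]],"turn":[0,0,0,0,0]}'
python3 -m creep '{"hand":[55,55,55,55,55],"delta_pos":[[0.036,-0.019,0],[0.036,-0.019,0],[0.036,-0.019,0.01],[0.022,-0.012,0.012],[0,0,0]],"turn":[0,0,0,0,0]}'
python3 -m creep '{"hand":[55,55,55,55,55],"delta_pos":[[0,0,0],[0,0,0],[0,0,0],[0,0,0],[0,0,0]],"turn":[0,0,0,0,0]}'
python3 plan.py .459 .2427 .0305
python3 - <<'E'
from h import *
c=snap('wrist','w5.png')
print(hubs(c,[(.459,.2427)]))
c=env.read_camera('scene'); print(hubs(c,[(.64,.0542),(.652,-.0451),(.664,-.1446)],.062))
E
```

```text
clock: 21.97
tcp_pos: [0.6645, -0.1449, 0.0433]
orientation: [0.0, 0.707, 0.707, -0.0]
wrist_force: [0.3, 0.1, 0.2]
finger_gap: 0.0551
clock: 22.38
tcp_pos: [0.667, -0.1456, 0.1243]
orientation: [0.003, 0.707, 0.707, 0.002]
wrist_force: [1.5, -0.2, 1.1]
finger_gap: 0.0553
clock: 22.8
tcp_pos: [0.5898, -0.0045, 0.1188]
orientation: [-0.0, 0.707, 0.707, -0.0]
wrist_force: [0.0, 1.5, 0.9]
finger_gap: 0.0554
clock: 23.22
tcp_pos: [0.5139, 0.1397, 0.119]
orientation: [-0.0, 0.707, 0.707, -0.0]
wrist_force: [-0.0, 0.1, -0.4]
finger_gap: 0.0549
clock: 23.63
tcp_pos: [0.4563, 0.2449, 0.0999]
orientation: [-0.001, 0.706, 0.709, -0.001]
wrist_force: [-0.4, -0.4, -0.2]
finger_gap: 0.0551
clock: 24.05
tcp_pos: [0.4607, 0.2417, 0.1021]
orientation: [0.0, 0.708, 0.706, 0.0]
wrist_force: [0.5, 0.6, -0.4]
finger_gap: 0.0553
t 24.05 tcp [0.4607 0.2417 0.1021] gap 0.0553 F [ 0.5  0.6 -0.4] q [ 0.33  0.3  -0.34  0.94 -0.    1.9 ]
[[0.002, 1.0, 0.001], [1.0, -0.002, 0.0], [0.0, 0.001, -1.0]] 0.011
need units [ 0.0012 -0.0022  0.0895]
[(2015, array([0.4571, 0.244 , 0.0499]), array([0.4571, 0.2441]), array([0.4571, 0.2427]), 0.0151)]
[(112, array([0.6421, 0.0534, 0.0607]), array([0.6429, 0.053 ]), array([0.6402, 0.0547]), 0.0157), (119, array([ 0.6545, -0.0461,  0.0604]), array([ 0.6554, -0.0465]), array([ 0.6532, -0.0462]), 0.0153), (121, array([ 0.6669, -0.1452,  0.0607]), array([ 0.6677, -0.1453]), array([ 0.6655, -0.1449]), 0.0159)]
```

View pics/w5.png

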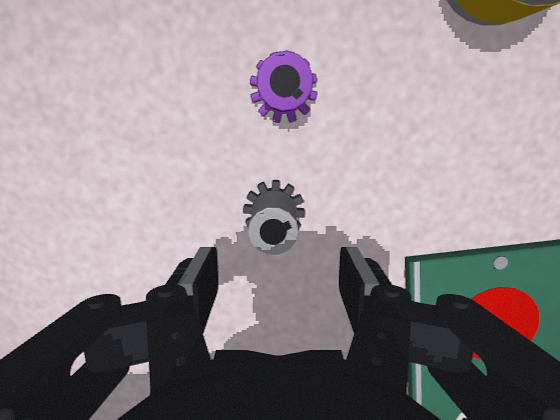

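The grey 44 hub is at (231,273) between the jaws. The purple copy is separate at (82,285), well clear. Gripping.

```bash
python3 -m creep '{"hand":[55,55,55,55,55],"delta_pos":[[0.0015,-0.003,0.025],[0,0,0.025],[0,0,0.025],[0,0,0.013],[0,0,0]],"turn":[0,0,0,0,0]}'
python3 -m creep '{"hand":[20,20,20,20,20],"delta_pos":[[0,0,0],[0,0,0],[0,0,0],[0,0,0],[0,0,0]],"turn":[0,0,0,0,0]}' 60
python3 plan.py
python3 -m creep '{"hand":[20,20,20,20,20],"delta_pos":[[0,0,-0.01],[0,0,-0.025],[0,0,-0.025],[0,0,-0.025],[0,0,-0.025]],"turn":[0,0,0,0,0]}'
python3 plan.py .6285 .1532 .12
```

```text
clock: 24.57
tcp_pos: [0.4557, 0.2428, 0.0293]
orientation: [-0.001, 0.707, 0.707, -0.002]
wrist_force: [-0.7, 0.6, 0.7]
finger_gap: 0.055
clock: 24.98
tcp_pos: [0.4585, 0.2441, 0.0327]
orientation: [0.001, 0.707, 0.707, 0.001]
wrist_force: [-0.5, -1.0, 4.6]
finger_gap: 0.0286
t 24.98 tcp [0.4585 0.2441 0.0327] gap 0.0286 F [-0.5 -1.   4.6] q [ 0.33  0.37 -0.43  0.77 -0.    1.91]
[[0.001, 1.0, 0.002], [1.0, -0.001, 0.001], [0.001, 0.002, -1.0]] 0.011
clock: 25.4
tcp_pos: [0.4568, 0.2436, 0.1204]
orientation: [-0.0, 0.707, 0.707, -0.001]
wrist_force: [0.8, 0.6, -2.6]
finger_gap: 0.0285
t 25.4 tcp [0.4568 0.2436 0.1204] gap 0.0285 F [ 0.8  0.6 -2.6] q [ 0.33  0.28 -0.32  0.98 -0.    1.91]
[[0.0, 1.0, -0.001], [1.0, -0.0, -0.0], [-0.0, -0.001, -1.0]] 0.011
need units [-0.1129  0.2147  0.0004]
```

```bash
python3 -m creep '{"hand":[20,20,20,20,20],"delta_pos":[[-0.010,0.019,0],[-0.018,0.034,0],[-0.018,0.034,0],[-0.018,0.034,0],[-0.018,0.034,0]],"turn":[0,0,0,0,0]}'
python3 -m creep '{"hand":[20,20,20,20,20],"delta_pos":[[-0.018,0.034,0],[-0.010,0.018,0],[-0.003,0.006,0],[0,0,0],[0,0,0]],"turn":[0,0,0,0,0]}'
python3 -m creep '{"hand":[20,20,20,20,20],"delta_pos":[[0,0,0],[0,0,0],[0,0,0],[0,0,0],[0,0,0]],"turn":[0,0,0,0,0]}'
python3 plan.py .6285 .1532 .0475
```

```text
clock: 25.82
tcp_pos: [0.5825, 0.1769, 0.1189]
orientation: [-0.0, 0.707, 0.707, -0.0]
wrist_force: [0.1, -0.3, -2.2]
finger_gap: 0.028
clock: 26.23
tcp_pos: [0.6269, 0.153, 0.1185]
orientation: [-0.001, 0.707, 0.707, -0.001]
wrist_force: [-0.2, 0.4, -2.1]
finger_gap: 0.028
clock: 26.65
tcp_pos: [0.6275, 0.1537, 0.1198]
orientation: [0.0, 0.707, 0.707, 0.0]
wrist_force: [-0.7, -0.6, -2.6]
finger_gap: 0.0289
t 26.65 tcp [0.6275 0.1537 0.1198] gap 0.0289 F [-0.7 -0.6 -2.6] q [ 0.12  0.51  0.03  1.1  -0.    1.69]
[[-0.0, 1.0, 0.0], [1.0, 0.0, -0.0], [-0.0, 0.0, -1.0]] 0.011
need units [-0.0007  0.0013  0.0904]
```

```bash
python3 -m creep '{"hand":[20,20,20,20,20],"delta_pos":[[-0.0007,0.001,0.02],[0,0,0.025],[0,0,0.025],[0,0,0.014],[0,0,0.006]],"turn":[0,0,0,0,0]}'
python3 -m creep '{"hand":[20,20,20,20,20],"delta_pos":[[0,0,0],[0,0,0],[0,0,0],[0,0,0.002],[0,0,0]],"turn":[0,0,0,0,0]}'
python3 -m creep '{"hand":[20,20,20,20,20],"delta_pos":[[0,0,0],[0,0,0],[0,0,0.0010],[0,0,0],[0,0,0]],"turn":[0,0,0,0,0]}'
python3 plan.py .6285 .1532 .0440
```

```text
clock: 27.07
tcp_pos: [0.6269, 0.1526, 0.0452]
orientation: [-0.001, 0.707, 0.707, -0.001]
wrist_force: [-0.5, 0.2, -2.3]
finger_gap: 0.0285
clock: 27.48
tcp_pos: [0.6293, 0.1528, 0.0467]
orientation: [0.001, 0.707, 0.707, 0.001]
wrist_force: [0.3, 0.2, -2.7]
finger_gap: 0.0284
clock: 27.9
tcp_pos: [0.6285, 0.1527, 0.045]
orientation: [-0.0, 0.707, 0.707, -0.0]
wrist_force: [-0.1, 1.4, -2.5]
finger_gap: 0.0284
t 27.9 tcp [0.6285 0.1527 0.045 ] gap 0.0284 F [-0.1  1.4 -2.5] q [ 0.11  0.57 -0.06  0.94 -0.    1.69]
[[0.001, 1.0, -0.0], [1.0, -0.001, -0.0], [-0.0, -0.0, -1.0]] 0.011
need units [0.0006 0.     0.0012]
```

```bash
python3 -m creep '{"hand":[20,20,20,20,20],"delta_pos":[[0,0,0.001],[0,0,0],[0,0,0],[0,0,0],[0,0,0]],"turn":[0,0,0,0,0]}'
python3 -m creep '{"hand":[20,20,20,20,20],"delta_pos":[[0,0,0.001],[0,0,0],[0,0,0],[0,0,0],[0,0,0]],"turn":[0,0,0,0,0]}'
```

```text
clock: 28.32
tcp_pos: [0.6286, 0.1527, 0.0447]
orientation: [0.0, 0.707, 0.707, 0.0]
wrist_force: [-2.6, -0.9, 4.1]
finger_gap: 0.0287
clock: 28.73
tcp_pos: [0.6286, 0.1527, 0.0447]
orientation: [0.0, 0.707, 0.707, 0.0]
wrist_force: [-4.0, -0.3, 9.7]
finger_gap: 0.0285
```

Contact. Releasing, lifting, and backing off towards the robot for a clear final look.

```bash
python3 -m creep '{"hand":[55,55,55,55,55],"delta_pos":[[0,0,0],[0,0,0],[0,0,0],[0,0,0],[0,0,0]],"turn":[0,0,0,0,0]}'
python3 -m creep '{"hand":[55,55,55,55,55],"delta_pos":[[0,0,-0.02],[0,0,-0.025],[0,0,-0.025],[0,0,-0.03],[0,0,-0.03]],"turn":[0,0,0,0,0]}'
python3 -m creep '{"hand":[55,55,55,55,55],"delta_pos":[[0.03,-0.03,-0.01],[0.03,-0.04,-0.01],[0.03,-0.04,-0.01],[0.03,-0.04,-0.01],[0.03,-0.04,-0.01]],"turn":[0,0,0,0,0]}'
python3 -m creep '{"hand":[55,55,55,55,55],"delta_pos":[[0.03,-0.03,0],[0.03,-0.02,0],[0.01,-0.01,0],[0,0,0],[0,0,0]],"turn":[0,0,0,0,0]}'
python3 plan.py
python3 - <<'E'
from h import *
for cam in('scene','top'):
    c=snap(cam,cam+'9.png')
    for x in hubs(c,[(.6285,.1532),(.64,.0542),(.652,-.0451),(.664,-.1446)],.062): print(*x)
    for t in('grease_tin','wrench'):
        for r in env.pinpoint(cam,t)[:1]: print(t,np.round(at_z(c,r['location'],0),3))
E
```

```text
clock: 29.15
tcp_pos: [0.6286, 0.1526, 0.0432]
orientation: [-0.0, 0.707, 0.707, -0.0]
wrist_force: [0.6, -1.4, 0.6]
finger_gap: 0.0551
clock: 29.57
tcp_pos: [0.6282, 0.1526, 0.1479]
orientation: [-0.0, 0.707, 0.707, -0.0]
wrist_force: [-0.1, 0.1, 0.7]
finger_gap: 0.0546
clock: 29.98
tcp_pos: [0.4752, 0.2735, 0.1877]
orientation: [-0.0, 0.708, 0.707, 0.0]
wrist_force: [-0.7, 1.0, 0.5]
finger_gap: 0.0551
clock: 30.4
tcp_pos: [0.4287, 0.329, 0.1874]
orientation: [0.0, 0.707, 0.707, -0.0]
wrist_force: [0.1, 0.0, -0.1]
finger_gap: 0.0549
t 30.4 tcp [0.4287 0.329  0.1874] gap 0.0549 F [ 0.1  0.  -0.1] q [ 0.51  0.27 -0.15  1.15 -0.    2.08]
[[-0.001, 1.0, 0.0], [1.0, 0.001, -0.001], [-0.001, 0.0, -1.0]] 0.011
109 [0.6311 0.1507 0.0602] [0.6323 0.15  ] [0.6304 0.1514] 0.0156
114 [0.6423 0.0534 0.0604] [0.6433 0.0529] [0.6414 0.0537] 0.0158
118 [ 0.6543 -0.046   0.0603] [ 0.6553 -0.0463] [ 0.6535 -0.0455] 0.0154
123 [ 0.667  -0.1452  0.0605] [ 0.6679 -0.1453] [ 0.666  -0.1456] 0.0153
grease_tin [0.593 0.397 0.   ]
wrench [ 0.565 -0.419 -0.   ]
120 [0.629  0.1517 0.0628] [0.6293 0.1518] [0.6297 0.1519] 0.0149
119 [0.6403 0.0545 0.0626] [0.6405 0.0545] [0.6414 0.0546] 0.0149
119 [ 0.6521 -0.0449  0.0627] [ 0.6524 -0.0449] [ 0.6529 -0.0454] 0.0151
120 [ 0.6642 -0.1443  0.0625] [ 0.6643 -0.1443] [ 0.6655 -0.1443] 0.0151
grease_tin [0.594 0.397 0.   ]
wrench [ 0.566 -0.416  0.   ]
```

View pics/scene9.png

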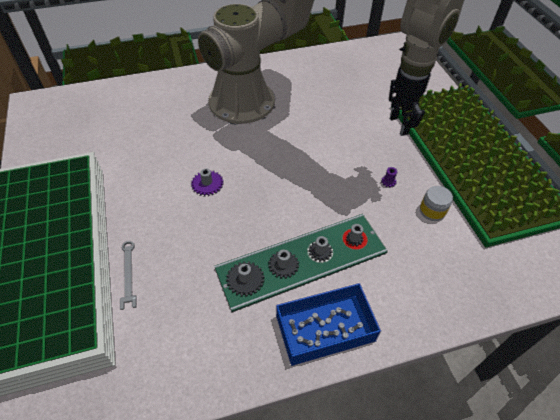

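View pics/top9.png

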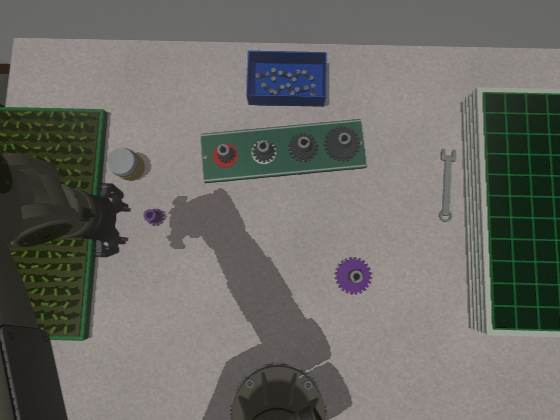

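Both views show all four sprockets upright on the ledge and growing in size from the red mark: top view (152,225), (152,263), (147,303), (142,343). The tin, wrench and purple parts haven't moved, and the arm is clear.

```bash
python3 -c "
from workcell import env
print(env.hand_in())"
```

```text
the job is handed in; nothing more can be done
None
```

All four sprockets are on the green ledge, hub up, and the job is handed in at about 30.5 s of the 96 s allowed. The 44 mm one is on the red mark, then 60, 76 and 92 mm on the following marks.

**Position:** In the last pictures the top camera puts each hub within about 2 mm of its mark's centre. The scene camera reads up to about 4 mm off, because it sees the hub tops at a slant. Both are well inside the 12 mm allowed.

**Height and tilt:** The hub tops measured about 62 mm above the bench, which is right for sprockets lying flat on the 12 mm ledge. I judged tilt from the pictures and hub height only and did not measure it as an angle.

**Surroundings:** The tin and wrench show the same positions as at the start, to within the detection scatter of up to about 2 cm. Both look undisturbed in the pictures, and so do the purple look-alikes.

**Arm:** The gripper is open and clear, and the wrist force reads about zero.

No check failed. `env.hand_in()` reports no verdict, so I can't confirm the judged result.

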